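# Take up the slack in a cassette and hold the third click

## Robot

A 6-joint arm with a two-finger parallel gripper is mounted at the origin on the work surface. World frame = base frame: x ahead of the robot, y to its left, z up, the work surface at z = 0. Lengths are in m, angles in rad, forces in N, time in s.
With the tool pointing down it reaches from about 0.3 to 0.95 m from the base axis. Payload 3.1 kg.
Tool frame: the origin (TCP) lies at the very end of the fingers, on their centre line; the grasp point (between the pads) lies 19 mm behind it (r.grip_point_offset is the distance from the TCP to the grasp point, in m); z points along the fingers, y is the line along which they close (so a half turn about z gives the same grasp; the last joint's range is limited). The gripper opens to 85 mm and grips with 20 to 120 N. Pads are 22 mm wide; open, the fingers measure 114 mm over their backs; the gripper's body (76 mm by 85 mm) begins 54 mm behind the grasp point. The pads swing forward as they close: fully open they stand 13 mm farther back than shut.
Start: joints at [-1.216, 0.308, 1.634, -0, 1.2, -0.07], TCP at [0.258, -0.569, 0.231] pointing down, gripper open.
Joint ranges: [-3.06, 3.06], [-0.79, 1.96], [0.05, 2.63], [-1.19, 4.34], [0.05, 2.64], [-2.94, 2.94]. Speed limits (rad/s): [2.79, 2.79, 3.14, 3.14, 3.14, 3.14].

## Interface

Orientations are given as [roll, pitch, yaw] about the fixed x, y, z axes, in that order (R = Rz(yaw) Ry(pitch) Rx(roll)).
In Python, from plant import status, camera, calibration, order, r gives the robot as it stands.
- The arm moves only by the tool play_rows, never from a script. Its argument "increments" is a list of rows, each a list of 5 numbers: the closure, from 0 (fully open) to 1 (shut), then the shift along the tool's x, y, z in units of 0.03 m (1.0 is 0.03 m), then the turn about the tool's z in units of 5 degrees (1.0 is 5 degrees). In form: [[hand, tx, ty, tz, spin], ...]. A call has 1 to 8 rows; each row shifts and turns the commanded pose from where the row before left it, along the tool's axes as they then stand; what a row does not reach is not made up. A row lasts 1/8 s, in which the tool goes at most 62.5 mm and 10.7 degrees, less where a joint would pass 70% of its speed; a pose out of reach is approached as far as the arm can. A call with a number of a shift or a turn outside -1 to 1 is refused whole. A call with a gripper value outside its range is refused whole. The fingers move at their own pace and stop on an object; "grip_force" is the grip in N (left out, the last holds). Time passes only in rows, so rows that do not move let the fingers close. It gives the time, the measured TCP pose, the force, the opening and the grip force at its end, in the units of the state.
- status.get_obs(): the state, without advancing time (a new reading comes with each control period).
- camera(name): name is "scene" or "top" or "wrist"; returns (picture, depth): 384x512x3 uint8, red, green, blue; 384x512 float32, m along the optical axis (not along the pixel's ray), 0 where there is no reading.
- calibration(name): a dict with "vertical_fov" (degrees; the focal length in pixels is half the picture's height over the tangent of half this angle, whatever the lens; pixels are square), "cx", "cy" (the principal point, pixels), "origin" and "attitude" of the camera in the world. Camera axes: x right, y up, looking along -z (the intrinsics and any distortion apply to the point x, -y, -z); pixel columns grow to the right and rows downward; lengths in m; the calibration is good to about 2 mm. A picture is of the moment at which its call begins: read the wrist's pose just before it. calibration takes no time and is no camera call; for the wrist camera it gives the pose at the moment of the call.
- order.sign_off(): hands the job in; it is judged then, once.
The state is a dict: "time_s": time; "q": joint angles; "qvel": joint speeds; "joint_torque": joint torques, N m; "tcp_pos": TCP position; "tool_rot": TCP orientation; "contact_force": force on the tool from outside, world axes, zero at the start; "moment": the same for the moment, N m; "gripper_width": finger opening in m; "gripper_force": force on a finger pad.
Only numpy, scipy, OpenCV 4.12 (cv2) and the standard library are available. Lean on these libraries where they do the work, as an engineer would, in place of code of your own. Each camera call takes 0.05 s, during which the arm holds its last target. There are 200 camera calls.

## Task

On the bench winder with the cassette in it, slide the red transport lock away from the knob all the way to its end stop, then take the black knob and turn it clockwise (seen from above), click by click, to the third stop after home, without running on to the fourth. The knob is sprung and winds back if let go, so finish while still gripping it steady at the third stop. Leave the loose white cassette, the open case and the book where they lie.

Things in the scene. Friction and masses are not known exactly. Their poses are not given: they have to be found in the camera images.
- winder: Fixed bench cassette winder: grey base plate 190 (x) x 260 (y) x 12 mm; a black cassette in an aluminium cradle on its far (+x) side, top 26 mm up. Origin: on the table, 5 mm to -x and 5 mm to +y of the plate's middle. Own +y is left as the robot sees it at yaw 0. Knob axis at own (-35, -65) mm; to +y of it the dark lock track ends at a steel stop block, own y 95 to 101 mm, 30 mm high.
- grip_bar: The knob: a black bar grip 14 (own x) x 42 (own y) mm, from 30.5 to 68.5 mm above the table, a yellow line on top towards own +y, on a flange of radius 22 mm with a yellow pointer reaching 38 mm out to own +y; their tops are at 30.5 mm: keep fingertips above. Origin: on the knob's axis, at the flange's underside, 22.5 mm above the table. At home the bar lies along the winder's y.
- knob (a joint): Turn of the knob in rad: 0 at home, growing clockwise from above. Stops every 0.419 (24 degrees): 0.419, 0.838, 1.257 (third), 1.676 ... A spring (0.10 Nm at home, 0.15 at stop 3) turns it home if let go. Clicks add +-0.08 Nm: stiffest a quarter click past a stop (0.24 Nm at most), lightest a quarter before the next. Until drawn, the lock blocks the knob at about 0.05.
- dial (a point): Middle of the top of the fixed aluminium dividing disc under the knob, on the knob's axis, 22 mm above the table. The disc has radius 47 mm; near its rim are six marks: red for home (in the winder's +y direction from the axis) and, clockwise from it, black ones every 24 degrees for stops 1 to 5. The yellow pointer shows the stop.
- lock_top (a point): Middle of the top of the red transport lock grip, 28 mm (winder's x) x 20 mm (winder's y) x 36 mm high; this point is 56.5 mm above the table. At lock value 0 it lies at the winder's own (-27, +20) mm. It slides along the winder's +y. A steel bolt 8 mm wide, its top 28.5 mm above the table, runs from the grip 61 mm towards the knob.
- lock (a joint): How far the lock is drawn back, in m: 0 locked, 0.050 at the end stop (fully unlocked), moving along the winder's +y, away from the knob. It starts between 0 and 0.008, takes about 2 N to slide and stays where it is left.
- white_cassette: Loose white audio cassette, 64 x 100 x 12 mm, lying flat near the winder. Origin: centre of its underside. Leave alone.
- open_case: Loose black open cassette case, 72 x 110 x 16 mm, lying near the winder. Origin: centre of its underside. Leave alone.
- book: Loose book with a blue cover, 134 x 194 x 27 mm, lying flat near the winder. Origin: centre of its underside. Leave alone.

How it is judged:
On the way, in this order (a step that is already met when the one before it is completed fails the run):
1. the transport lock is slid back to its end stop (value of joint lock above 0.046 m), for 0.2 s.
2. the knob is turned to the third stop and held there (value of joint knob between 1.117 and 1.397 rad and contact force between the fingers and grip_bar above 2 N), for 0.4 s.
At the end, for the whole second after the job is handed in: The fingers still hold the knob's bar (over 2 N), steady (under 0.1 rad/s) at the third stop, 1.257 rad within 0.14 rad; the lock is at its end stop within 4 mm; cassette, case and book lie within 15 mm of where they were (all of step 2 and velocity of joint knob between -0.1 and 0.1 rad/s and value of joint lock above 0.046 m and distance of each of white_cassette, open_case, book from where it was at the start of the episode below 0.015 m); the arm keeps its last pose, push and grip.
It fails at once if the knob is turned past the third stop, more than half way to the fourth (value of joint knob above 1.467 rad).
It fails at once if the white cassette is disturbed (moved 15 mm) (distance of white_cassette from where it was at the start of the episode above 0.015 m).
It fails at once if the open case is disturbed (moved 15 mm) (distance of open_case from where it was at the start of the episode above 0.015 m).
It fails at once if the book is disturbed (moved 15 mm) (distance of book from where it was at the start of the episode above 0.015 m).
It also fails if it takes over 50 s, if anything falls off the work surface, if the arm or the gripper's body presses on something with over 40 N, if the wrist force passes 120 N, or if a joint passes its speed limit or range.

## Working session

There is one attempt and no reset: what is moved stays moved. The work goes in short steps, Python scripts to look and compute and a tool call to move; the robot and the scene stay as the last step left them, time stands still between calls to the robot, and variables do not carry over. Pictures are saved under pics/ and viewed, at most 10 in all, crops included, and the job is handed in when it is done.

Besides the shell and the picture viewer there is one more tool, called as name([rows], argument=value, ...), one row to a line, values as JSON. play_rows: Moves the arm, as the interface text tells. Its arguments: {"type":"object","properties":{"increments":{"type":"array"},"grip_force":{"type":"number"}},"required":["increments"]}

```bash
mkdir -p pics; ls; python3 - <<'E'
from plant import status,camera,calibration,r
import cv2,numpy as np
s=status.get_obs();print({k:np.round(v,3).tolist() for k,v in s.items()})
for n in("scene","top"):
    c=calibration(n);print(n,c)
    p,d=camera(n);cv2.imwrite(f"pics/{n}0.png",p[:,:,::-1]);np.save(f"pics/{n}0.npy",d)
E
```

```text
pics
{'time_s': 0.0, 'q': [-1.216, 0.309, 1.635, 0.0, 1.2, -0.07], 'qvel': [0.0, 0.0, -0.001, 0.0, 0.0, 0.001], 'joint_torque': [0.001, -41.525, -27.666, -0.0, 0.01, -0.0], 'tcp_pos': [0.257, -0.569, 0.23], 'tool_rot': [-3.139, -0.0, 0.425], 'contact_force': [-0.1, 0.451, -0.238], 'moment': [0.02, -0.054, -0.042], 'gripper_force': 0.0, 'gripper_width': 0.085}
scene {'vertical_fov': 49.21616229284728, 'cx': 256.49875990519973, 'cy': 186.83080904673895, 'origin': array([ 0.97168036, -0.49436273,  0.77948884]), 'attitude': array([ 0.75320284, -0.01696558,  0.62905283])}
top {'vertical_fov': 54.12815867305312, 'cx': 249.1079437091751, 'cy': 190.5734081368081, 'origin': array([0.41790682, 0.04235736, 0.96456796]), 'attitude': array([ 0.19469621,  0.00573838, -1.54327069])}
```

View pics/scene0.png

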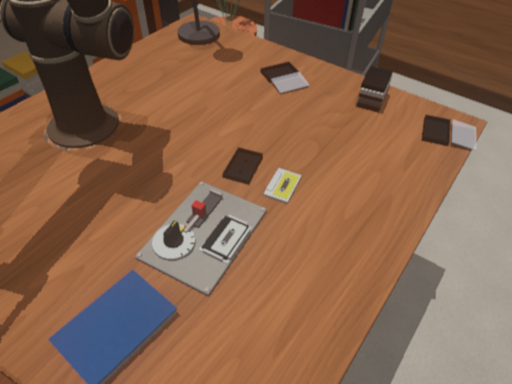

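View pics/top0.png

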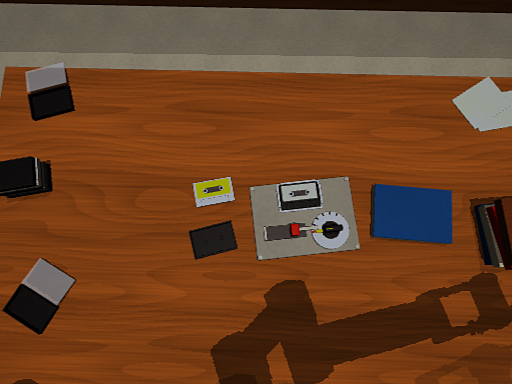

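The top view shows the plate with corners near (250,188), (350,178), (358,250) and (258,260). The knob is at about (330,231), the red lock at (295,229), the book to the right and the two loose cassettes to the left. Next I measure from both views.

```bash
cat > h.py <<'E'
import numpy as np,cv2
from scipy.spatial.transform import Rotation as R
from plant import calibration
def pts(name,d,c=None):
    c=c or calibration(name);h,w=d.shape
    f=h/2/np.tan(np.radians(c["vertical_fov"])/2)
    v,u=np.mgrid[:h,:w]
    P=np.stack([(u-c["cx"])/f*d,-(v-c["cy"])/f*d,-d],-1)
    return P@R.from_euler('xyz',c["attitude"]).as_matrix().T+c["origin"]
def masks(p):
    hsv=cv2.cvtColor(p,cv2.COLOR_RGB2HSV);H,S,V=[hsv[...,i].astype(int) for i in range(3)]
    return dict(red=((H<6)|(H>174))&(S>190)&(V>110),yellow=(H>22)&(H<34)&(S>170)&(V>120),
      grey=(S<50)&(V>90))
E
python3 - <<'E'
from h import *
for n in("scene","top"):
    p=cv2.imread(f"pics/{n}0.png")[:,:,::-1].copy();d=np.load(f"pics/{n}0.npy");P=pts(n,d)
    m=masks(p); box=np.zeros(d.shape,bool)
    if n=="top": box[165:270,240:365]=1
    else: box[180:292,135:270]=1
    print(n,'table z',np.round(np.median(P[...,2][d>0]),4))
    for k in("red","yellow"):
        q=P[m[k]&box&(d>0)]; print(k,len(q),q.mean(0).round(4),np.percentile(q,[5,95],axis=0).round(4).tolist())
    q=P[m["red"]&box&(P[...,2]>.052)];print('redtop',len(q),q.mean(0).round(4) if len(q) else'')
    q=P[box&(P[...,2]>.060)&(P[...,2]<.08)];print('knobtop',len(q),q.mean(0).round(4),'z',np.median(q[:,2]).round(4))
    q=box&(P[...,2]>.006)&(P[...,2]<.09)
    n_,l,st,_=cv2.connectedComponentsWithStats(q.astype(np.uint8));i=1+st[1:,4].argmax()
    q=P[(l==i)&(P[...,2]<.016)][:,:2].astype(np.float32)
    rc=cv2.minAreaRect(q);print('plate',rc)
E
```

```text
scene table z 0.0002<stdin>:9: RuntimeWarning: Mean of empty slice.
  ret = um.true_divide(
Traceback (most recent call last):
IndexError: index -1 is out of bounds for axis 0 with size 0
```

```bash
python3 - <<'E'
from h import *
for n in("scene","top"):
    p=cv2.imread(f"pics/{n}0.png")[:,:,::-1].copy();d=np.load(f"pics/{n}0.npy");P=pts(n,d)
    box=np.zeros(d.shape,bool)
    if n=="top": box[165:270,240:365]=1
    else: box[180:292,135:270]=1
    I=p.astype(int); r,g,b=I[...,0],I[...,1],I[...,2]
    M=dict(red=(r>100)&(g<.35*r)&(b<.35*r)&(P[...,2]>.02),yellow=(r>120)&(g>.6*r)&(b<.4*r))
    print(n,'table z',np.round(np.median(P[...,2][d>0]),4))
    M['redtop']=M['red']&(P[...,2]>.05)
    M['knobtop']=(P[...,2]>.060)&(P[...,2]<.09)
    for k in M:
        q=P[M[k]&box&(d>0)]
        if len(q):print(k,len(q),q.mean(0).round(4),np.percentile(q,[5,95],axis=0).round(4).tolist())
    q=box&(P[...,2]>.006)&(P[...,2]<.09)
    n_,l,st,_=cv2.connectedComponentsWithStats(q.astype(np.uint8));i=1+st[1:,4].argmax()
    q=P[(l==i)&(P[...,2]<.016)][:,:2].astype(np.float32)
    rc=cv2.minAreaRect(q);print('plate',rc)
E
```

```text
scene table z 0.0002
red 27 [ 0.508  -0.0634  0.0569] [[0.5, -0.0697, 0.0546], [0.5166, -0.0573, 0.0588]]
redtop 27 [ 0.508  -0.0634  0.0569] [[0.5, -0.0697, 0.0546], [0.5166, -0.0573, 0.0588]]
knobtop 132 [ 0.5138 -0.154   0.0673] [[0.5055, -0.173, 0.062], [0.5197, -0.1347, 0.0704]]
plate ((0.5431292653083801, -0.08781355619430542), (0.19184184074401855, 0.26165953278541565), 7.780849933624268)
top table z -0.0002
red 92 [ 0.5051 -0.0633  0.0542] [[0.4933, -0.087, 0.0369], [0.5173, -0.0522, 0.0585]]
yellow 24 [ 0.5061 -0.126   0.0351] [[0.5016, -0.1426, 0.0285], [0.5094, -0.1179, 0.0693]]
redtop 85 [ 0.5052 -0.0608  0.0562] [[0.4933, -0.0683, 0.0535], [0.5173, -0.0533, 0.0585]]
knobtop 108 [ 0.5091 -0.1494  0.0673] [[0.5023, -0.1704, 0.061], [0.5165, -0.1327, 0.0708]]
plate ((0.5414355397224426, -0.0883474200963974), (0.1901765912771225, 0.26008129119873047), 7.811096668243408)
```

Both views agree. The plate yaw is +7.8°, the axis is near (0.511, -0.153), the lock top is at about (0.507, -0.062, 0.056) and the knob top is at z≈0.068. These match the text. I move above it for a close look.

play_rows([
  [0, 0.94, -0.72, 0, 0],
  [0, 0.94, -0.72, 0, 0],
  [0, 0.94, -0.72, 0, 0],
  [0, 0.94, -0.72, 0, 0],
  [0, 0.94, -0.72, 0, 0],
  [0, 0.94, -0.72, 0, 0],
  [0, 0.94, -0.72, 0, 0],
  [0, 0.94, -0.72, 0, 0],
])

```text
time_s: 1.1
tcp_pos: [0.392, -0.3177, 0.2308]
tool_rot: [-3.141, 0.0, 0.425]
contact_force: [1.0, -1.0, 1.0]
gripper_width: 0.0857
gripper_force: 0.0
```

play_rows([
  [0, 0.94, -0.72, 0, 0],
  [0, 0.94, -0.72, 0, 0],
  [0, 0.94, -0.72, 0, 0],
  [0, 0.94, -0.72, 0, 0],
  [0, 0.94, -0.72, 0, 0],
  [0, 0.94, -0.72, 0, 0],
  [0, 0.94, -0.72, 0, 0],
  [0, 0, 0, 0, -1],
])

```text
time_s: 2.1
tcp_pos: [0.51, -0.0977, 0.2308]
tool_rot: [-3.141, 0.0, 0.518]
contact_force: [-0.3, -0.8, -0.3]
gripper_width: 0.0856
gripper_force: 0.0
```

play_rows([
  [0, 0, 0, 0, -1],
  [0, 0, 0, 0, -1],
  [0, 0, 0, 0, -1],
  [0, 0, 0, 0, -1],
  [0, 0, 0, 0, -1],
  [0, 0, 0, 0, -1],
  [0, 0, 0, 0, -1],
  [0, 0, 0, 0, -1],
])

```text
time_s: 3.1
tcp_pos: [0.509, -0.0998, 0.2307]
tool_rot: [-3.14, 0.0, 1.213]
contact_force: [-0.1, 0.5, -0.3]
gripper_width: 0.0855
gripper_force: 0.0
```

play_rows([
  [0, 0, 0, 0, -1],
  [0, 0, 0, 0, -1],
  [0, 0, 0, 0, -1],
  [0, 0, 0, 0, -1],
  [0, 0, 0, 0, -1],
  [0, 0, 0, 0, -0.7],
  [0, 0, 0, 0, 0],
  [0, 0, 0, 0, 0],
])

```text
time_s: 4.1
tcp_pos: [0.5092, -0.0999, 0.231]
tool_rot: [-3.141, -0.0, 1.707]
contact_force: [-0.4, 1.0, -0.5]
gripper_width: 0.0851
gripper_force: 0.0
```

```bash
python3 - <<'E'
from plant import status,camera,calibration
from h import *
s=status.get_obs();print({k:np.round(s[k],4).tolist() for k in('time_s','q','tcp_pos','tool_rot')})
c=calibration("wrist");p,d=camera("wrist");cv2.imwrite("pics/w1.png",p[:,:,::-1]);np.savez("pics/w1",p=p,P=pts("wrist",d,c));print(c)
E
```

```text
{'time_s': 4.1, 'q': [-0.2776, 0.104, 1.881, -0.0, 1.1572, -0.4136], 'tcp_pos': [0.5092, -0.0999, 0.231], 'tool_rot': [-3.141, -0.0002, 1.7068]}
{'vertical_fov': 59.59928944896101, 'cx': 259.4282599638304, 'cy': 193.96190047204027, 'origin': array([ 0.49965788, -0.02936058,  0.37448101]), 'attitude': array([-0.28202077,  0.00119974,  0.13622772])}
```

View pics/w1.png

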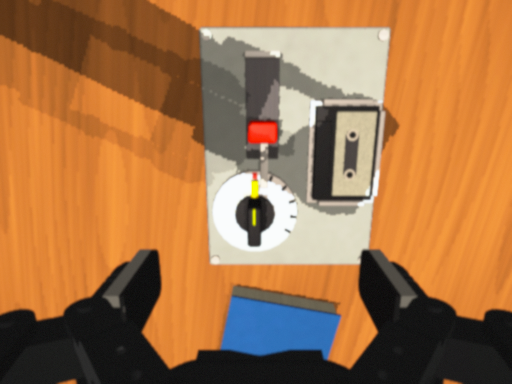

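The wrist view shows the lock at about (263,132), the knob centre at about (255,212) and its pointer at the red home mark, (256,178). The stop block is at (262,54) and the cassette at (345,150).

```bash
python3 - <<'E'
from h import *
a=np.load("pics/w1.npz");p=a['p'].astype(int);P=a['P'];z=P[...,2]
r,g,b=p[...,0],p[...,1],p[...,2]
U=np.zeros(z.shape,bool);U[25:268,200:392]=1
y=np.radians(7.8)
own=lambda q:(q[...,:2]-[.5364,-.0838])@np.array([[np.cos(y),-np.sin(y)],[np.sin(y),np.cos(y)]])
M=dict(redtop=U&(r>120)&(g<.35*r)&(z>.05),bartop=U&(z>.06)&(z<.08),yel=U&(r>120)&(g>.6*r)&(b<.4*r)&(z>.06),
 ptr=U&(r>120)&(g>.6*r)&(b<.4*r)&(z<.04),stop=U&(z>.022)&(z<.035)&(np.mgrid[:384,:512][0]<62),disc=U&(z>.0185)&(z<.0255)&(p.min(-1)>130))
for k,m in M.items():
    q=P[m];c=cv2.minAreaRect(q[:,:2].astype(np.float32))
    print(k,len(q),'mid',q.mean(0).round(4),'rect',np.round(c[0],4),np.round(c[1],4),round(c[2],1),'own',own(np.array(c[0])).round(4))
q=P[M['disc']];print('disc circle',cv2.minEnclosingCircle(q[:,:2].astype(np.float32)))
q=P[U&(z>.008)&(z<.016)];print('plate',cv2.minAreaRect(q[:,:2].astype(np.float32)),'z',np.median(q[:,2]))
E
```

```text
redtop 615 mid [ 0.506  -0.0599  0.0588] rect [ 0.505  -0.0496] [0.0273 0.0414] 7.3 own [-0.0264  0.0382]
bartop 576 mid [ 0.51   -0.1498  0.0686] rect [ 0.51   -0.1512] [0.013  0.0413] 7.8 own [-0.0353 -0.0632]
yel 90 mid [ 0.5186 -0.1202  0.1304] rect [ 0.532  -0.0875] [0.057  0.1203] 3.7 own [-0.0049 -0.0031]
ptr 1517 mid [ 0.5896 -0.1441  0.0029] rect [ 0.5526 -0.0891] [0.2332 0.2734] 7.9 own [ 0.0154 -0.0075]
stop 292 mid [0.4965 0.0101 0.0296] rect [0.497  0.0089] [0.0334 0.0092] 7.5 own [-0.0265  0.0972]
disc 6093 mid [ 0.5508 -0.1167  0.0235] rect [ 0.558  -0.1071] [0.2057 0.1588] 73.3 own [ 0.0183 -0.026 ]
disc circle ((0.5409510731697083, -0.09620311856269836), 0.11040136218070984)
plate ((0.5419644713401794, -0.0869101732969284), (0.19032734632492065, 0.2584492862224579), 7.80881404876709) z 0.012704492956793323
```

play_rows([
  [0, 0.65, 0.035, 0, 0],
  [0, 0.65, 0.035, 0, 0],
  [0, 0, 0, 1, 0],
  [0, 0, 0, 1, 0],
  [0, 0, 0, 1, 0],
  [0, 0, 0, 1, 0],
  [0, 0, 0, 1, 0],
  [0, 0, 0, 0.5, 0],
], grip_force=30)

```text
time_s: 5.15
tcp_pos: [0.5049, -0.0595, 0.0647]
tool_rot: [-3.139, -0.001, 1.709]
contact_force: [-0.4, -0.3, 0.1]
gripper_width: 0.0853
gripper_force: 0.0
```

play_rows([
  [0, 0, 0, 0.5, 0],
  [0, 0, 0, 0.53, 0],
  [0, 0, 0, 0, 0],
  [0, 0, 0, 0, 0],
])

```text
time_s: 5.65
tcp_pos: [0.5068, -0.0612, 0.0358]
tool_rot: [3.141, 0.0, 1.707]
contact_force: [-0.8, 0.1, 0.5]
gripper_width: 0.0856
gripper_force: 0.0
```

```bash
python3 - <<'E'
from plant import status,camera
from h import *
s=status.get_obs();print({k:np.round(s[k],4).tolist() for k in('time_s','tcp_pos','tool_rot','contact_force')})
p,d=camera("wrist");cv2.imwrite("pics/w2.png",p[:,:,::-1])
E
```

```text
{'time_s': 5.65, 'tcp_pos': [0.5068, -0.0612, 0.0358], 'tool_rot': [3.1407, 0.0003, 1.7075], 'contact_force': [-0.7842, 0.0982, 0.4509]}
```

View pics/w2.png

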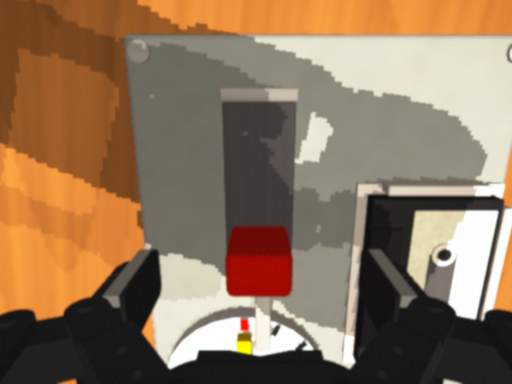

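The lock at (260,262) sits midway between the fingertips at (150,270) and (370,270), so I close on it.

play_rows([
  [1, 0, 0, 0, 0],
  [1, 0, 0, 0, 0],
  [1, 0, 0, 0, 0],
  [1, 0, 0, 0, 0],
  [1, 0, 0, 0, 0],
  [1, 0, 0, 0, 0],
  [1, 0, 0, 0, 0],
  [1, 0, 0, 0, 0],
], grip_force=30)

```text
time_s: 6.7
tcp_pos: [0.5064, -0.0611, 0.0357]
tool_rot: [3.141, 0.0, 1.708]
contact_force: [-1.3, 1.3, 5.1]
gripper_width: 0.0273
gripper_force: 34.0
```

play_rows([
  [1, 0.3, 0, 0, 0],
  [1, 0.3, 0, 0, 0],
  [1, 0.3, 0, 0, 0],
  [1, 0.3, 0, 0, 0],
  [1, 0.2, 0, 0, 0],
  [1, 0, 0, 0, 0],
])

```text
time_s: 7.45
tcp_pos: [0.5006, -0.0187, 0.0357]
tool_rot: [3.141, -0.0, 1.708]
contact_force: [-1.6, 0.1, 5.7]
gripper_width: 0.0273
gripper_force: 34.1
```

play_rows([
  [1, 0.1, 0, 0, 0],
  [1, 0.1, 0, 0, 0],
  [1, 0, 0, 0, 0],
])

```text
time_s: 7.82
tcp_pos: [0.5005, -0.017, 0.0357]
tool_rot: [3.141, 0.007, 1.711]
contact_force: [-1.1, -13.2, 3.6]
gripper_width: 0.0277
gripper_force: 33.8
```

The end stop is reached: the force is 13 N and the own-y position is about 71 mm, against 70 expected. I release, lift and go above the knob.

play_rows([
  [1, 0, 0, 0, 0],
  [0, 0, 0, 0, 0],
  [0, 0, 0, 0, 0],
  [0, 0, 0, 0, 0],
  [0, 0, 0, 0, 0],
  [0, 0, 0, 0, 0],
  [0, 0, 0, -1, 0],
  [0, 0, 0, -1, 0],
])

```text
time_s: 8.82
tcp_pos: [0.4991, -0.0133, 0.0956]
tool_rot: [-3.14, -0.0, 1.708]
contact_force: [0.8, -0.1, 0.4]
gripper_width: 0.0855
gripper_force: 0.0
```

play_rows([
  [0, 0, 0, -1, 0],
  [0, -0.92, -0.06, 0, 0],
  [0, -0.92, -0.06, 0, 0],
  [0, -0.92, -0.06, 0, 0],
  [0, -0.92, -0.06, 0, 0],
  [0, -0.92, -0.05, 0, 0],
  [0, 0, 0, 0, 0],
  [0, 0, 0, 0, 0],
])

```text
time_s: 9.82
tcp_pos: [0.5095, -0.1508, 0.1252]
tool_rot: [-3.141, -0.001, 1.707]
contact_force: [-0.1, 0.4, 1.2]
gripper_width: 0.0857
gripper_force: 0.0
```

```bash
python3 - <<'E'
from plant import status,camera,calibration
from h import *
s=status.get_obs();print({k:np.round(s[k],4).tolist() for k in('time_s','tcp_pos','tool_rot','contact_force')})
p,d=camera("wrist");cv2.imwrite("pics/w3.png",p[:,:,::-1]);P=pts("wrist",d);z=P[...,2];I=p.astype(int)
m=(I[...,0]>100)&(I[...,1]<.35*I[...,0])&(z>.054)&(z<.065)
print('lock',m.sum(),P[m].mean(0).round(4))
p,d=camera("top");P=pts("top",d);z=P[...,2];I=p.astype(int)
m=(I[...,0]>100)&(I[...,1]<.35*I[...,0])&(z>.05)&(z<.065);m[:165]=0;m[270:]=0;m[:,:240]=0;m[:,365:]=0
print('lock top cam',m.sum(),P[m].mean(0).round(4))
E
```

```text
{'time_s': 9.825, 'tcp_pos': [0.5095, -0.1508, 0.1252], 'tool_rot': [-3.141, -0.0008, 1.7073], 'contact_force': [-0.1408, 0.3586, 1.227]}
lock 69 [ 0.5017 -0.0266  0.055 ]
lock top cam 87 [ 0.4993 -0.0173  0.0561]
```

View pics/w3.png

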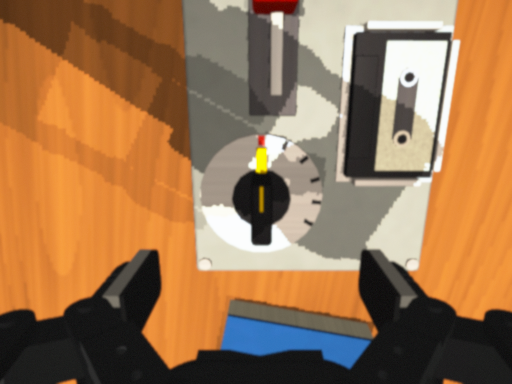

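The lock is fully back. The bar is at about (261,215) with the pointer at home, and the stop marks run clockwise on the right. Next I refine the axis.

```bash
python3 - <<'E'
from plant import camera,calibration
from h import *
for n in('wrist','top','scene'):
    c=calibration(n);p,d=camera(n);P=pts(n,d,c);z=P[...,2]
    near=np.hypot(P[...,0]-.5103,P[...,1]+.1515)<.06
    if n=='wrist':
        near[268:]=0
    q=P[near&(z>.062)&(z<.078)][:,:2].astype(np.float32)
    if len(q): print(n,'bar',cv2.minAreaRect(q),len(q))
    q=P[near&(z>.0185)&(z<.026)][:,:2].astype(np.float32)
    if len(q): print(n,'disc',cv2.minEnclosingCircle(q),len(q))
E
```

```text
wrist bar ((0.51047682762146, -0.15123984217643738), (0.013993834145367146, 0.041035544127225876), 7.734058856964111) 1356
wrist disc ((0.5097228288650513, -0.14526112377643585), 0.05388094484806061) 7974
top bar ((0.5091689229011536, -0.14827468991279602), (0.013752585276961327, 0.03153077885508537), 9.298590660095215) 72
top disc ((0.509505569934845, -0.1423647552728653), 0.05051906034350395) 553
scene bar ((0.5119855403900146, -0.15396130084991455), (0.015347129665315151, 0.04082125797867775), 7.454689025878906) 128
scene disc ((0.5125221014022827, -0.1457098424434662), 0.05419114977121353) 807
```

play_rows([
  [0, -0.04, 0.03, 0.7, 0],
  [0, 0, 0, 0.8, 0],
  [0, 0, 0, 0.8, 0],
  [0, 0, 0, 0.66, 0],
  [0, 0, 0, 0, 0],
  [0, 0, 0, 0, 0],
], grip_force=80)

```text
time_s: 10.82
tcp_pos: [0.5115, -0.1524, 0.0372]
tool_rot: [3.141, 0.0, 1.708]
contact_force: [0.5, 0.5, 0.2]
gripper_width: 0.0854
gripper_force: 0.0
```

play_rows([
  [1, 0, 0, 0, 0],
  [1, 0, 0, 0, 0],
  [1, 0, 0, 0, 0],
  [1, 0, 0, 0, 0],
  [1, 0, 0, 0, 0],
  [1, 0, 0, 0, 0],
  [1, 0, 0, 0, 0],
  [1, 0, 0, 0, 0],
], grip_force=80)

```text
time_s: 11.82
tcp_pos: [0.5108, -0.1525, 0.037]
tool_rot: [-3.141, -0.0, 1.708]
contact_force: [-1.6, 0.1, 6.0]
gripper_width: 0.0133
gripper_force: 78.5
```

Gripped firmly at 13 mm. I turn the first click (24° = 4.8 units).

play_rows([
  [1, 0, 0, 0, 0.8],
  [1, 0, 0, 0, 0.8],
  [1, 0, 0, 0, 0.8],
  [1, 0, 0, 0, 0.8],
  [1, 0, 0, 0, 0.8],
  [1, 0, 0, 0, 0.8],
  [1, 0, 0, 0, 0],
  [1, 0, 0, 0, 0],
])

```text
time_s: 12.82
tcp_pos: [0.5109, -0.1526, 0.037]
tool_rot: [-3.141, 0.0, 1.289]
contact_force: [-1.2, -0.2, 5.1]
gripper_width: 0.0131
gripper_force: 78.7
```

```bash
python3 - <<'E'
from plant import status
import numpy as np
s=status.get_obs();print({k:np.round(s[k],4).tolist() for k in('time_s','q','tcp_pos','tool_rot','contact_force','moment')})
E
```

```text
{'time_s': 12.825, 'q': [-0.3717, 0.4063, 1.9633, -0.0005, 0.772, -0.0899], 'tcp_pos': [0.5109, -0.1526, 0.037], 'tool_rot': [-3.1415, 0.0003, 1.2894], 'contact_force': [-1.2176, -0.2013, 5.1023], 'moment': [0.0636, 0.3168, 0.0857]}
```

play_rows([
  [1, 0, 0, 0, 0.8],
  [1, 0, 0, 0, 0.8],
  [1, 0, 0, 0, 0.8],
  [1, 0, 0, 0, 0.8],
  [1, 0, 0, 0, 0.8],
  [1, 0, 0, 0, 0.8],
  [1, 0, 0, 0, 0],
  [1, 0, 0, 0, 0],
])

```text
time_s: 13.82
tcp_pos: [0.511, -0.1526, 0.037]
tool_rot: [3.141, 0.0, 0.871]
contact_force: [-1.7, -0.1, 4.5]
gripper_width: 0.0127
gripper_force: 78.7
```

play_rows([
  [1, 0, 0, 0, 0.8],
  [1, 0, 0, 0, 0.8],
  [1, 0, 0, 0, 0.8],
  [1, 0, 0, 0, 0.8],
  [1, 0, 0, 0, 0.8],
  [1, 0, 0, 0, 0.8],
  [1, 0, 0, 0, 0],
  [1, 0, 0, 0, 0],
])

```text
time_s: 14.82
tcp_pos: [0.511, -0.1527, 0.037]
tool_rot: [3.141, 0.0, 0.453]
contact_force: [-1.5, -0.1, 6.3]
gripper_width: 0.0127
gripper_force: 78.7
```

```bash
python3 - <<'E'
from plant import status,camera
import numpy as np,cv2
s=status.get_obs();print({k:np.round(s[k],4).tolist() for k in('time_s','tcp_pos','tool_rot','contact_force','moment','gripper_force','gripper_width')})
a=[]
for n,(u,v,w,h) in dict(top=(240,165,128,106),wrist=(130,200,256,184)).items():
    p,d=camera(n);a.append(cv2.resize(p[v:v+h,u:u+w,::-1],(390,300),interpolation=cv2.INTER_CUBIC))
p,d=camera('scene');a.append(cv2.resize(p[190:280,130:260,::-1],(390,290),interpolation=cv2.INTER_CUBIC))
im=np.zeros((600,790,3),np.uint8);im[:300,:390]=a[0];im[:300,400:]=a[1];im[305:595,:390]=a[2];cv2.imwrite("pics/end.png",im)
E
```

```text
{'time_s': 14.825, 'tcp_pos': [0.511, -0.1527, 0.037], 'tool_rot': [3.1411, 0.0002, 0.4526], 'contact_force': [-1.5077, -0.1122, 6.2543], 'moment': [-0.0705, 0.3135, 0.1686], 'gripper_force': 78.7027, 'gripper_width': 0.0127}
```

View pics/end.png

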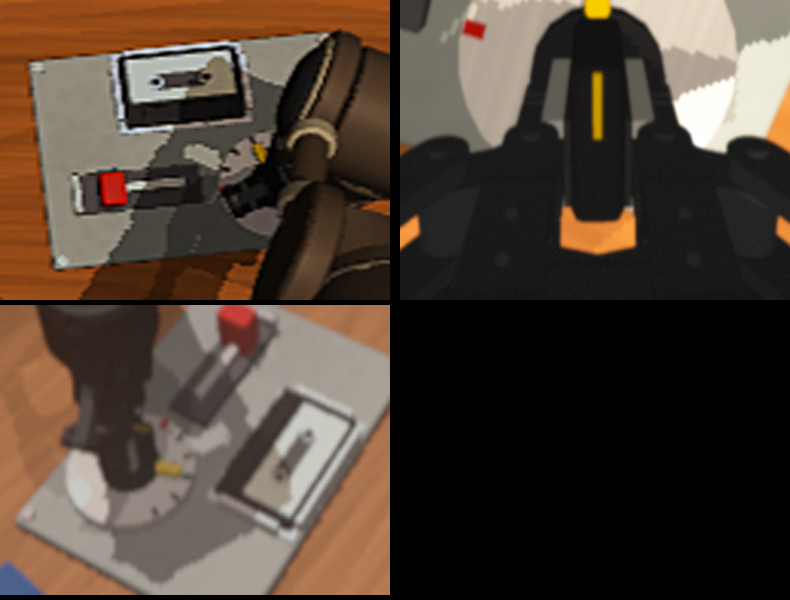

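The bar is aligned with the tool. In the scene crop the pointer at about (165,467) has two marks before it and two beyond, which makes it the third stop. The moment is 0.17 Nm, against 0.15 expected. The lock at (113,187) in the top crop sits against its stop block. I hand it in.

```bash
python3 -c "
from plant import order;print(order.sign_off())"
```

```text
the job is handed in; nothing more can be done
None
```

I slid the lock to its end stop, turned the knob clockwise to the third stop and handed the job in with the gripper still holding it steady; sign-off reported no verdict.

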